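# Dispense one inlay tile and push it onto the panel's medallion

## Robot

A 6-joint arm with a two-finger parallel gripper is mounted at the origin on the work surface. World frame = base frame: x ahead of the robot, y to its left, z up, the work surface at z = 0. Lengths are in mm, angles in rad, forces in N, time in s.
With the tool pointing down it reaches from about 275 to 725 mm from the base axis. Payload 15.9 kg.
Tool frame: the origin (TCP) lies between the finger pads; the fingertips stand 11 mm ahead of it and the grasp point (between the pads) lies 8 mm behind it; z points along the fingers, y is the line along which they close (so a half turn about z gives the same grasp; the last joint's range is limited). The gripper opens to 85 mm and grips with 20 to 120 N. Pads are 22 mm wide; open, the fingers measure 114 mm over their backs; the gripper's body (76 mm by 85 mm) begins 54 mm behind the grasp point. The pads swing forward as they close: fully open they stand 13 mm farther back than shut.
Start: joints at [-1.16, 0.213, -0.034, 1.323, 0, 1.571], TCP at [199.664, -458.388, 242.306] pointing down, gripper open.
Joint ranges: [-2.98, 2.98], [-0.74, 1.72], [-1.14, 1.35], [-2.1, 2.04], [-1.57, 1.44], [-3.14, 3.14]. Speed limits (rad/s): [1.89, 1.89, 2.39, 2.57, 3.14, 3.14].

## Interface

Orientations are given as a rotation vector (axis times angle).
In Python, from cell import arm gives the robot as it stands.
- The arm moves only by the tool arm_command, never from a script. Its argument "series" is a list that holds one entry, the list of rows, each a list of 6 numbers: the shift along the tool's x, y, z in cm, then the turn, a rotation vector about the tool's x, y, z in degrees. A call has 1 to 12 rows; each row is the pose to reach, as a shift and turn from the pose commanded when the call began, along the tool's axes at that moment; what a row does not reach only later rows make up. A row lasts 1/10 s, in which the tool goes at most 50 mm and 8.59 degrees, less where a joint would pass 70% of its speed; a pose out of reach is approached as far as the arm can. A call with a gripper value outside its range is refused whole. "jaw" is the finger opening in cm, from 0 to 8.54, set as the call begins (left out, the last holds). The fingers move at their own pace and stop on an object; the grip force is fixed at half the most. Time passes only in rows, so rows that repeat a pose let the fingers close. It gives the time, the measured TCP pose, the force, the opening and the grip force at its end, in the units of the state.
- arm.get_obs(): the state, without advancing time (a new reading comes with each control period).
- arm.camera(name): name is "side" or "top"; returns a dict with "color" (480x640x3 uint8, red, green, blue), "mtx" (3x3 intrinsics, pixels), "eye" and "rotation" of the camera in the world. Camera axes: x right, y down, z forward; pixel columns grow to the right and rows downward; lengths in mm; the calibration is good to about 2 mm. A picture is of the moment at which its call begins. There is no depth.
- arm.close_job(): hands the job in; it is judged then, once.
The state is a dict: "time_s": time; "q": joint angles; "qd": joint speeds; "tau": joint torques, N m; "tool_pos": TCP position; "tool_rot": TCP orientation; "force": force on the tool from outside, world axes, zero at the start; "wrist_torque": the same for the moment, N m; "width": finger opening in mm; "finger_force": force on a finger pad.
Only numpy, scipy, OpenCV 4.12 (cv2) and the standard library are available. Lean on these libraries where they do the work, as an engineer would, in place of code of your own. Each camera call takes 0.05 s, during which the arm holds its last target. There are 200 camera calls.

## Task

Press the red plunger of the tile dispenser all the way down once and let it spring back up, so that exactly one dark wooden tile comes out onto the outlet tray. Then push that tile aside with the fingertips, sliding it without picking it up, onto the turquoise panel until it lies flat and wholly inside the pale round medallion. Leave the other tiles in the dispenser and everything else on the table where it is.

Things in the scene. Friction and masses are not known exactly. Their poses are not given: they have to be found in the camera images.
- dispenser: Magazine dispenser fixed to the table. Origin: table level under the middle of the tile stack; z up, -x towards the outlet, +x towards the plunger, y sideways. Open-topped magazine within 26 mm of the origin in x and y, rim 54 mm high; its clear front wall has an 11.5 mm high slot below it, through which the lowest tile leaves towards -x.
- frame_top (a point): Centre of the top of the blue plunger frame behind the magazine, 67 mm above the table, 65.5 mm to the +x side of the dispenser's origin; the frame measures 80 mm (x) x 60 mm (y), and a steel bell crank on its -y side stands out to y = -41 mm.
- plunger_top (a point): Top centre of the red mushroom palm button, 44 mm across, 115 mm above the table at rest; it moves straight down 30 mm.
- plunger (a joint): Plunger travel in m: 0 = up at rest, 0.030 = fully down at a hard stop. A spring resists with about 4 N at the top and 7 N at the bottom and returns it when let go. The crank drives the pusher 50 mm for the 30 mm. On the return the next tile drops into place; another press would eject it too. A partial press leaves the tile stuck in the slot.
- outlet (a point): Where the middle of the tile comes to lie, edges parallel to the dispenser, 46.5 mm in front of its origin (it may slide up to 12 mm farther). It is on top of the flat aluminium outlet tray, 6 mm above the table: dispenser x from -26 to -84 mm, y +-50 mm, open at both side ends, with a lip 5 mm thick and 6 mm high along the far edge (x -79.5 to -84.5).
- tile0: Lowest tile, the one that comes out: dark wooden square 40 x 40 x 8 mm, about 12 g. Origin: centre of its underside; z up through its thickness, x and y parallel to its edges.
- tile1: Second tile, the same, lying on tile0; after the press it drops 8 mm onto the magazine floor and must stay there.
- tile2: Third tile, stays in the magazine.
- tile3: Fourth tile, stays in the magazine.
- tile4: Top tile, stays in the magazine (its top is 46 mm above the table at the start).
- turquoise_panel: Turquoise painted plywood panel, 220 mm (its x) x 150 mm (its y) x 4.5 mm, fixed flat on the table beside the outlet tray, on its left or its right, with a gap of about 5 to 25 mm to the tray's open end; its top is 1.5 mm lower than the tray. Origin: centre of its underside. A craft knife lies across it along its -x edge.
- turquoise_panel_medallion (a point): Centre of the pale bare-wood disc, 90 mm across, flush in the top of the turquoise panel (4.5 mm above the table): the target.
- brown_panel: Dark brown panel of the same size on the other side of the tray, finished: its medallion already has a tile glued on (40 x 40 x 8 mm). Origin: centre of its underside. A sanding block lies along its -x edge.
- glue_bottle: White glue bottle with orange cap, 52 mm diameter, 135 mm high, standing behind the dispenser. Origin: centre of its underside. Leave it.
- paint_jar: Low turquoise paint jar with black lid, 60 mm diameter, 62 mm high, behind the dispenser. Origin: centre of its underside. Leave it.
- craft_knife: Yellow craft knife, 130 x 15 x 12 mm, lying on the turquoise panel 88 mm to the -x side of the medallion's centre. Origin: under its middle. Leave it.
- sanding_block: Cork sanding block, 30 x 85 x 26 mm, lying on the brown panel. Origin: centre of its underside. Leave it.
- tape_roll: Roll of tape lying flat, 100 mm across, 24 mm high. Origin: centre of its underside. Leave it.
- varnish_jar: Amber varnish jar, 66 mm diameter, 85 mm high. Origin: centre of its underside. Leave it.
- flat_brush: Flat brush lying at the right, 190 mm long; origin: under its middle. Leave it.
Mind the look-alikes: they are no part of the job. Leave any orange or yellow look-alike of the dispenser alone.

How it is judged (in metres and radians):
On the way, in this order (a step that is already met when the one before it is completed fails the run):
1. the plunger is pressed all the way down (value of joint plunger above 0.0275 m), for 0.04 s.
2. the plunger is back up and one tile lies out on the outlet tray, the next one still in the magazine (value of joint plunger below 0.004 m and x of tile0 in the frame of dispenser between -0.09 and -0.041 m and height (world z) of tile0 below 0.012 m and x of tile1 in the frame of dispenser above -0.01 m), for 0.1 s.
At the end, for the whole second after the job is handed in: The ejected tile lies flat and at rest on the turquoise panel, wholly inside the pale medallion (its centre within 18 mm of the medallion's centre); the plunger is up; the next tile has dropped onto the magazine floor and the rest of the stack is in the magazine (horizontal distance between tile0 and turquoise_panel_medallion below 0.018 m and height (world z) of tile0 below 0.0075 m and angle between tile0's own z axis and vertical below 0.08 rad and linear speed of tile0 below 0.01 m/s and value of joint plunger below 0.004 m and x of tile1 in the frame of dispenser above -0.008 m and height (world z) of tile1 below 0.0085 m); the robot touches nothing.
It fails at once if the tile is picked up instead of slid (height (world z) of tile0 above 0.015 m).
It fails at once if a second tile is ejected, or tiles are taken out of the magazine (distance of any of tile1, tile2, tile3, tile4 from where it was at the start of the episode above 0.02 m).
It fails at once if something else on the table is moved (distance of any of glue_bottle, paint_jar, craft_knife, sanding_block, tape_roll, varnish_jar, flat_brush from where it was at the start of the episode above 0.02 m).
It also fails if it takes over 61 s, if anything falls off the work surface, if the arm or the gripper's body presses on something with over 40 N, if the wrist force passes 120 N, or if a joint passes its speed limit or range.

## Working session

There is one attempt and no reset: what is moved stays moved. The work goes in short steps, Python scripts to look and compute and a tool call to move; the robot and the scene stay as the last step left them, time stands still between calls to the robot, and variables do not carry over. Pictures are saved under pics/ and viewed, at most 10 in all, crops included, and the job is handed in when it is done.

Besides the shell and the picture viewer there is one more tool, called after "Request:" in YAML: its name, and indented under it one key for each argument. arm_command: Moves the arm, as the interface text tells. Its arguments: {"type":"object","properties":{"series":{"type":"array","items":{"type":"array","items":{"type":"array","items":{"type":"number"}}}},"jaw":{"type":"number"}},"required":["series"]}

```bash
mkdir -p pics; cat > h.py <<'E'
import numpy as np, cv2
from cell import arm
def snap(n,f):
    c=arm.camera(n); cv2.imwrite(f,c["color"][:,:,::-1]); np.savez('%s.npz'%n,mtx=c["mtx"],eye=c["eye"],rot=c["rotation"],color=c["color"]); return c
def load(n): return np.load('%s.npz'%n)
def back(c,uv,z):
    uv=np.atleast_2d(uv).astype(float)
    d=np.c_[uv,np.ones(len(uv))]@np.linalg.inv(c["mtx"]).T@np.array(c["rot"]).T
    e=np.array(c["eye"]); return e+d*((z-e[2])/d[:,2])[:,None]
def proj(c,p):
    q=(np.atleast_2d(p)-np.array(c["eye"]))@np.array(c["rot"])@np.array(c["mtx"]).T
    return q[:,:2]/q[:,2:]
E
python3 - <<'E'
from h import *
for n in("top","side"):
    c=snap(n,f"pics/{n}0.png"); print(n,c["mtx"],c["eye"],c["rotation"])
o=arm.get_obs(); print(o["tool_pos"],o["tool_rot"],o["width"],o["time_s"])
E
```

```text
top [[535.84829738   0.         326.04395604]
 [  0.         535.84829738 234.48744317]
 [  0.           0.           1.        ]] [ 392.73187679    7.68152724 1327.65527765] [-2.17171566  2.15618041 -0.12889336]
side [[587.30194777   0.         325.79413738]
 [  0.         587.30194777 243.20172839]
 [  0.           0.           1.        ]] [-110.67598349 1184.07708715 1003.79128656] [-0.63932953  2.49349675 -1.34710842]
[ 199.5424665  -458.13208301  241.85412816] [-3.07455024e+00 -6.40578621e-01  3.78883862e-04] 85.19035755791026 0.1
```

View pics/top0.png

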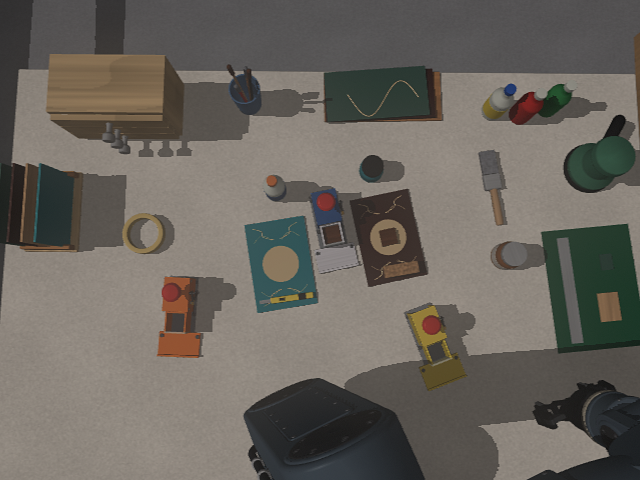

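View pics/side0.png

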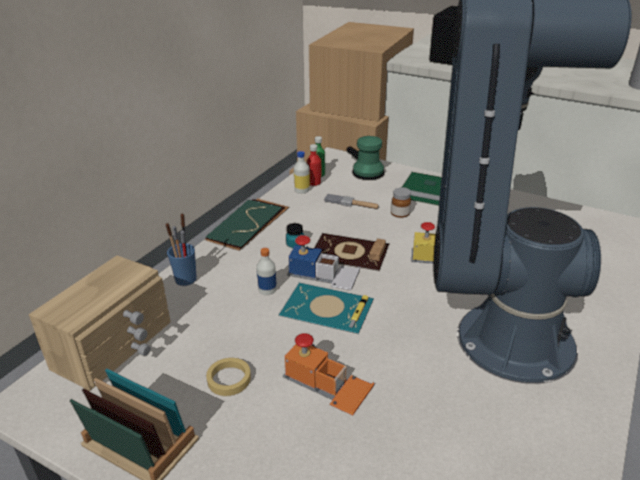

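The top view shows the blue dispenser with its button at (326,202), magazine at (331,235) and tray at (337,259). The turquoise panel is on its left with the medallion at (281,264). I'll zoom in next.

```bash
sed -i 's/rot=c\["rotation"\]/rot=cv2.Rodrigues(np.array(c["rotation"]))[0]/' h.py
python3 - <<'E'
from h import *
snap("top","pics/t1.png"); c=load("top")
im=c["color"][180:320,240:430,::-1]
cv2.imwrite("pics/crop1.png",cv2.resize(im,None,fx=4.2,fy=4.2,interpolation=cv2.INTER_CUBIC))
E
```

```text
(no output)
```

View pics/crop1.png

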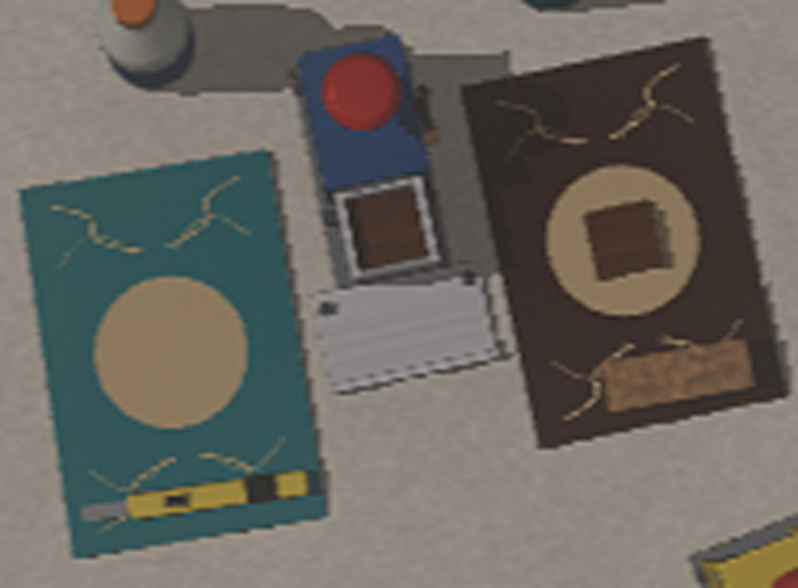

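The crop shows the medallion at about (171,352), the button at (361,91), the magazine rim corners at (330,192), (428,177), (440,265) and (343,283), and the tray's far corners at (333,392) and (505,355).

```bash
python3 - <<'E'
from h import *
c=load("top"); im=c["color"]; hsv=cv2.cvtColor(im,cv2.COLOR_RGB2HSV)
def comp(mask,uv):
    n,l,s,ce=cv2.connectedComponentsWithStats(mask.astype(np.uint8))
    k=l[uv[1],uv[0]]; return ce[k],s[k],(l==k).astype(np.uint8)
cr=lambda p: np.array(p)/4.2+[240,180]-0.4
h,s,v=[hsv[...,i].astype(int) for i in range(3)]
ce,st,m=comp(((h<6)|(h>174))&(s>120),(326,202)); B=back(c,ce,113)[0]; print("button",ce,st,B)
# panels
teal=(h>80)&(h<100)&(s>90); ce,st,m=comp(teal,(258,255))
cnt=max(cv2.findContours(m,0,2)[0],key=cv2.contourArea); r=cv2.minAreaRect(cnt)
P=back(c,cv2.boxPoints(r),4.5); print("panel",P.round(1)[:,:2].tolist(),P.mean(0), [np.linalg.norm(P[i]-P[i-1]).round(1) for i in range(4)])
ce,st,m=comp(~teal&(h<25)&(s>70)&(v>110),(281,264)); M=back(c,ce,4.5)[0]; print("med",ce,st,M)
cnt=max(cv2.findContours(m,0,2)[0],key=cv2.contourArea); print(cv2.fitEllipse(cnt))
# magazine & tray & frame
R=back(c,cr([(330,192),(428,177),(440,263),(343,283)]),54); print("rim",R.round(1)[:,:2].tolist(),R.mean(0))
T=back(c,cr([(333,392),(508,355)]),8); print("tray",T.round(1).tolist(), T.mean(0), np.degrees(np.arctan2(*(T[1]-T[0])[[1,0]])))
F=back(c,cr([(296,56),(401,36),(428,177),(326,192)]),67); print("frame",F.round(1)[:,:2].tolist(),F.mean(0))
E
```

```text
button [325.48046875 201.4765625 ] [317 193  18  18 256] [609.50666327   5.22674287 113.        ]
panel [[567.7, 209.0], [593.1, 62.1], [377.5, 24.8], [353.2, 169.1]] [472.88224145 116.26497007   4.5       ] [np.float64(218.2), np.float64(149.1), np.float64(218.7), np.float64(146.4)]
med [280.28586066 263.39754098] [263 246  35  36 976] [472.98433787 115.51593091   4.5       ]
((280.32940673828125, 263.3825988769531), (33.91712188720703, 34.975276947021484), 14.723465919494629)
rim [[562.0, 22.2], [571.0, -33.7], [521.7, -40.7], [509.9, 14.4]] [541.13968337  -9.44547527  54.        ]
tray [[450.0, 20.0, 8.0], [472.4, -82.5, 8.0]] [461.20322794 -31.26757173   8.        ] -77.66898236977104
frame [[638.1, 42.1], [650.2, -17.6], [569.2, -33.3], [560.2, 24.3]] [604.42984942   3.88847434  67.        ]
```

```bash
cat >> h.py <<'E'
from scipy.spatial.transform import Rotation as Ro
YAW=12.0
def go(p,yaw=YAW):
    o=arm.get_obs(); R=Ro.from_rotvec(o["tool_rot"]).as_matrix()
    a=np.radians(yaw); T=np.array([[np.cos(a),np.sin(a),0],[np.sin(a),-np.cos(a),0],[0,0,-1]])
    print("at",np.round(o["tool_pos"],1),"t",round(o["time_s"],2),"F",np.round(o["force"],1),"->cm",(R.T@(np.array(p)-o["tool_pos"])/10).round(2),"deg",np.degrees(Ro.from_matrix(R.T@T).as_rotvec()).round(2))
E
python3 -c "
from h import *
go([608,5,160])"
```

```text
at [ 199.6 -458.2  241.9] t 0.15 F [-0.   0.5  0.2] ->cm [ 55.94 -26.15   8.22] deg [-0.05  0.   11.54]
```

Request:
arm_command:
  series:
    - [[10,-5,0,0,0,2],[20,-9,0,0,0,4],[30,-14,1,0,0,6],[40,-19,2,0,0,8],[50,-23,4,0,0,11.5],[55.9,-26.1,5,0,0,11.5],[55.9,-26.1,5,0,0,11.5],[55.9,-26.1,6,0,0,11.5],[55.9,-26.1,6,0,0,11.5],[55.9,-26.1,6,0,0,11.5],[55.9,-26.1,6,0,0,11.5],[55.9,-26.1,6,0,0,11.5]]
  jaw: 0

```text
time_s: 1.35
tool_pos: [595.3, -9.4, 184.8]
tool_rot: [3.124, 0.33, -0.0]
force: [1.2, -0.6, 1.0]
width: 0.4
finger_force: 0.0
```

```bash
python3 -c "
from h import *
go([608,5,130])"
```

```text
at [595.3  -9.4 184.8] t 1.35 F [ 1.2 -0.6  1. ] ->cm [ 1.55 -1.14  5.48] deg [0.   0.01 0.05]
```

Request:
arm_command:
  series:
    - [[0,0,0,0,0,0],[0,0,0,0,0,0]]

```text
time_s: 1.55
tool_pos: [594.3, -10.5, 184.4]
tool_rot: [-3.124, -0.332, 0.002]
force: [-0.4, -0.7, 0.3]
width: 0.0
finger_force: 0.0
```

```bash
python3 -c "
from h import *
go([608,5,130])"
```

```text
at [594.3 -10.5 184.4] t 1.55 F [-0.4 -0.7  0.3] ->cm [ 1.67 -1.22  5.44] deg [-0.01  0.09  0.14]
```

Request:
arm_command:
  series:
    - [[1.7,-1.2,1,0,0,0],[1.7,-1.2,3,0,0,0],[1.7,-1.2,4.6,0,0,0],[1.7,-1.2,5.2,0,0,0],[1.7,-1.2,5.4,0,0,0],[1.7,-1.2,5.4,0,0,0]]

```text
time_s: 2.15
tool_pos: [608.4, 3.4, 132.0]
tool_rot: [3.124, 0.328, 0.001]
force: [-0.5, 0.5, 0.3]
width: 0.1
finger_force: 0.0
```

```bash
python3 - <<'E'
from h import *
go([608,5,94])
a=snap("side","pics/s1.png")["color"]; cv2.imwrite("pics/c2.png",cv2.resize(a[180:340,240:400,::-1],None,fx=3.7,fy=3.7,interpolation=cv2.INTER_CUBIC))
E
```

```text
at [608.4   3.4 132. ] t 2.15 F [-0.5  0.5  0.3] ->cm [-0.01 -0.17  3.8 ] deg [ 0.01 -0.04 -0.01]
```

View pics/c2.png

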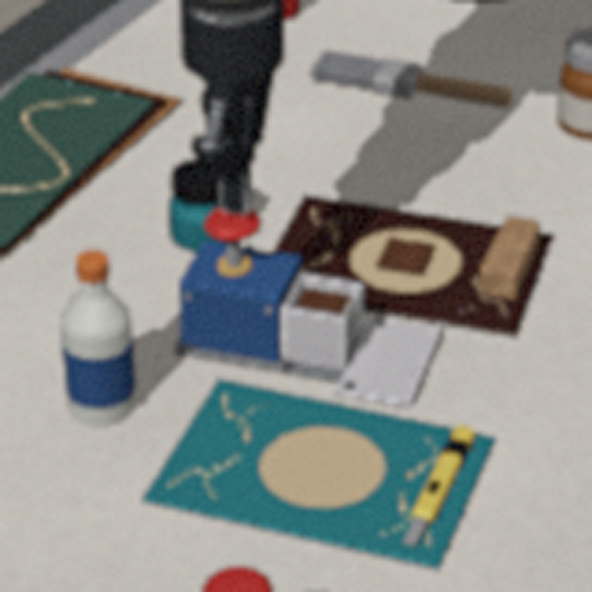

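The closed fingertips at about (232,208) in the crop are centred right over the red button. Now I'll press down.

Request:
arm_command:
  series:
    - [[0,-0.1,0.2,0,0,0],[0,-0.1,0.4,0,0,0],[0,-0.1,0.6,0,0,0],[0,-0.1,0.8,0,0,0],[0,-0.1,0.8,0,0,0]]

```text
time_s: 2.7
tool_pos: [608.4, 5.0, 123.3]
tool_rot: [3.124, 0.33, 0.001]
force: [0.1, 0.4, 3.3]
width: 0.0
finger_force: 1.8
```

Request:
arm_command:
  series:
    - [[0,0,0.4,0,0,0],[0,0,0.8,0,0,0],[0,0,1.2,0,0,0],[0,0,1.6,0,0,0],[0,0,2.0,0,0,0],[0,0,2.3,0,0,0],[0,0,2.6,0,0,0],[0,0,2.8,0,0,0],[0,0,2.8,0,0,0]]

```text
time_s: 3.6
tool_pos: [608.5, 4.9, 95.8]
tool_rot: [3.124, 0.329, 0.001]
force: [-0.7, -1.2, 6.7]
width: -0.0
finger_force: 3.5
```

Request:
arm_command:
  series:
    - [[0,0,0.1,0,0,0],[0,0,0.2,0,0,0],[0,0,0.2,0,0,0]]

```text
time_s: 3.9
tool_pos: [608.7, 4.9, 95.4]
tool_rot: [3.124, 0.329, 0.003]
force: [-9.7, 0.0, 29.2]
width: -0.2
finger_force: 14.8
```

The hard stop came at TCP z ≈ 95.5 mm, so the tip is about 10.5 mm below the TCP. Now I'll release.

Request:
arm_command:
  series:
    - [[0,0,-0.5,0,0,0],[0,0,-1.5,0,0,0],[0,0,-3,0,0,0],[0,0,-5,0,0,0],[0,0,-8,0,0,0],[-3,1,-9,0,0,0],[-7,3,-9,0,0,0],[-9,7,-9,0,0,0],[-10,11,-9,0,0,0],[-10,14,-9,0,0,0],[-10,14,-9,0,0,0]]

```text
time_s: 5.0
tool_pos: [539.6, -156.0, 183.4]
tool_rot: [3.124, 0.324, -0.0]
force: [-0.9, 0.6, -0.7]
width: -0.1
finger_force: 0.0
```

```bash
python3 - <<'E'
from h import *
go([490,-80,100])
snap("top","pics/t2.png"); c=load("top"); a=c["color"]
cv2.imwrite("pics/c3.png",cv2.resize(a[180:320,240:430,::-1],None,fx=4.2,fy=4.2,interpolation=cv2.INTER_CUBIC))
E
```

```text
at [ 539.6 -156.   183.4] t 5.0 F [-0.9  0.6 -0.7] ->cm [-3.29 -8.46  8.33] deg [ 0.04  0.01 -0.16]
```

View pics/c3.png

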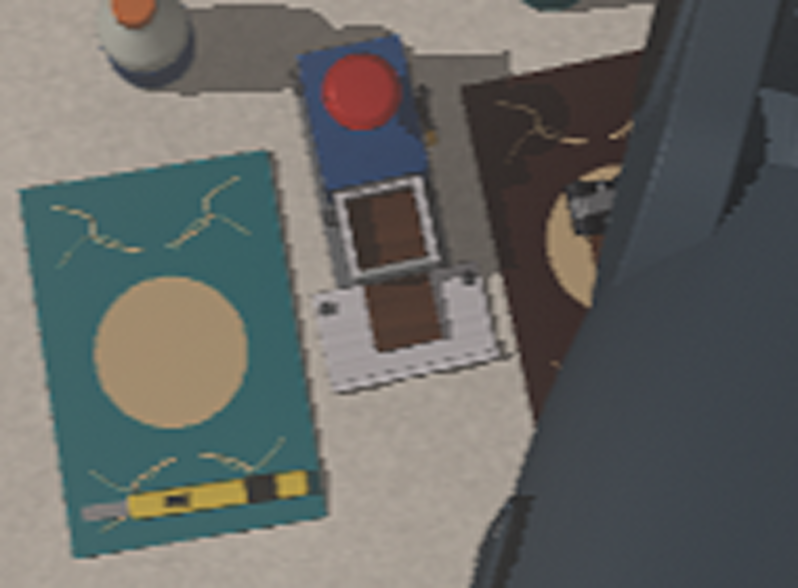

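One tile is out on the tray, with its lower corners at (377,352) and (443,341) in the crop. The button is back up and the stack has dropped.

```bash
python3 - <<'E'
from h import *
c=load("top"); im=c["color"]
cr=lambda p: np.array(p)/4.2+[240,180]-0.4
q=back(c,cr([(377,352),(443,341),(432,280),(367,290)]),14); print(q.round(1)[:,:2].tolist())
v=q[1]-q[0]; print(np.linalg.norm(v), np.degrees(np.arctan2(v[0],-v[1])))
u=v/np.linalg.norm(v); n=np.array([-u[1],u[0],0])  # +x dir
C=(q[0]+q[1])/2+20*n; print("tile",C)
M=np.array([473,115.5,0]); a=np.radians(12); ex=np.array([np.cos(a),np.sin(a),0]);ey=np.array([-ex[1],ex[0],0])
for nm,p in (("med",M),("tile",C)): print(nm,[(p-C)@ex,(p-C)@ey])
e=np.array(C); e[2]=0
t=C-ey*48; print("start",t)
go([t[0],t[1],60])
E
```

```text
[[473.2, -5.6], [480.0, -44.1], [515.7, -37.6], [509.5, 0.5]]
39.10820837057504 9.876565537576548
tile [496.30207189 -21.41255379  14.        ]
med [np.float64(5.672854841080274), np.float64(138.7654591697673)]
tile [np.float64(0.0), np.float64(0.0)]
start [506.28183305 -68.36363863  14.        ]
at [ 539.5 -154.3  183.3] t 5.05 F [ 0.2  0.7 -0. ] ->cm [-1.48 -9.09 12.33] deg [-0.01  0.02 -0.11]
```

```bash
python3 - <<'E'
from h import *
a=np.radians(9.7); ey=np.array([-np.sin(a),np.cos(a),0]); C=np.array([496.3,-21.4,0])
t=C-ey*50; go([t[0],t[1],60],9.7)
E
```

```text
at [ 539.5 -154.3  183.3] t 5.05 F [ 0.2  0.7 -0. ] ->cm [-1.68 -8.89 12.33] deg [-0.01  0.02  2.19]
```

Request:
arm_command:
  series:
    - [[-1,-3,0,0,0,1],[-1.7,-6,1,0,0,2],[-1.7,-8.9,4,0,0,2.2],[-1.7,-8.9,8,0,0,2.2],[-1.7,-8.9,12,0,0,2.2],[-1.7,-8.9,12.3,0,0,2.2],[-1.7,-8.9,12.3,0,0,2.2]]

```text
time_s: 5.75
tool_pos: [504.0, -68.7, 60.7]
tool_rot: [-3.129, -0.27, 0.002]
force: [0.2, 0.3, 0.0]
width: -0.4
finger_force: 0.0
```

```bash
python3 - <<'E'
from h import *
a=np.radians(9.7); ey=np.array([-np.sin(a),np.cos(a),0]); C=np.array([496.3,-21.4,0])
t=C-ey*50; go([t[0],t[1],19.5],9.7)
E
```

```text
at [504.  -68.7  60.7] t 5.75 F [0.2 0.3 0. ] ->cm [0.04 0.21 4.12] deg [-0.03  0.08  0.17]
```

Request:
arm_command:
  series:
    - [[0,0.2,1.5,0,0,0],[0,0.2,3,0,0,0],[0,0.2,3.8,0,0,0],[0,0.2,4.1,0,0,0],[0,0.2,4.1,0,0,0]]

```text
time_s: 6.25
tool_pos: [505.3, -71.3, 20.1]
tool_rot: [3.13, 0.269, 0.001]
force: [0.2, 0.1, 0.3]
width: -0.4
finger_force: 0.0
```

```bash
python3 - <<'E'
from h import *
go([504.7,-70.7,19.5],9.7)
snap("top","pics/t3.png"); c=load("top"); a=c["color"]
cv2.imwrite("pics/c4.png",cv2.resize(a[180:320,240:430,::-1],None,fx=4.2,fy=4.2,interpolation=cv2.INTER_CUBIC))
E
```

```text
at [505.3 -71.3  20.1] t 6.25 F [0.2 0.1 0.3] ->cm [-0.05 -0.07  0.06] deg [ 0.01 -0.05  0.14]
```

View pics/c4.png

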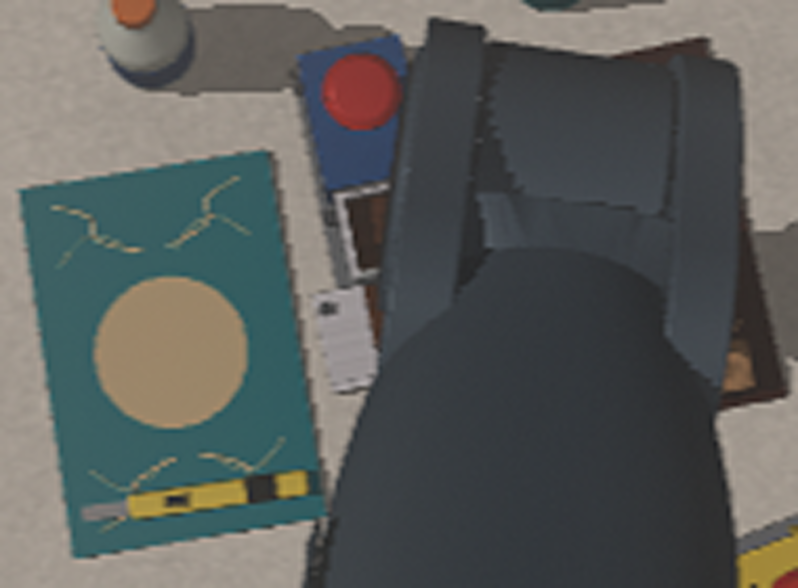

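The arm hides most of the tile in this view. The tile's left edge is still at about (372,320) in the crop, so it hasn't been disturbed. I'll start a gentle push.

Request:
arm_command:
  series:
    - [[0,-0.4,0.05,0,0,0],[0,-0.8,0.05,0,0,0],[0,-1.2,0.05,0,0,0],[0,-1.6,0.05,0,0,0],[0,-2,0.05,0,0,0],[0,-2.5,0.05,0,0,0],[0,-3,0.05,0,0,0],[0,-3.5,0.05,0,0,0],[0,-4,0.05,0,0,0],[0,-4.5,0.05,0,0,0],[0,-5,0.05,0,0,0]]

```text
time_s: 7.4
tool_pos: [496.2, -21.6, 18.8]
tool_rot: [-3.13, -0.269, 0.0]
force: [0.3, -0.5, 1.2]
width: -0.1
finger_force: 0.0
```

```bash
python3 - <<'E'
from h import *
a=np.radians(9.7); ey=np.array([-np.sin(a),np.cos(a),0]); C=np.array([496.3,-21.4,0])
t=C-ey*50+ey*120; go([t[0],t[1],19.5],9.7)
snap("side","pics/s2.png"); c=load("side"); a=c["color"]
cv2.imwrite("pics/c5.png",cv2.resize(a[220:340,260:400,::-1],None,fx=5,fy=5,interpolation=cv2.INTER_CUBIC))
E
```

```text
at [496.2 -21.6  18.8] t 7.4 F [ 0.3 -0.5  1.2] ->cm [ 0.03 -7.02 -0.07] deg [-0.    0.    0.14]
```

View pics/c5.png

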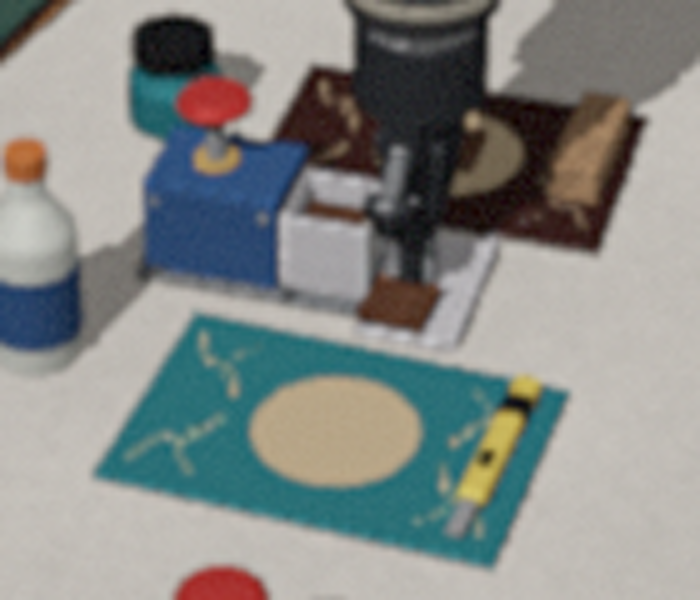

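The tile at about (400,303) in the crop is sliding squarely off the open end of the tray. I'll keep pushing.

Request:
arm_command:
  series:
    - [[0,-0.5,0,0,0,0],[0,-1,0,0,0,0],[0,-1.6,0,0,0,0],[0,-2.2,0,0,0,0],[0,-2.8,0,0,0,0],[0,-3.5,0,0,0,0],[0,-4.2,0,0,0,0],[0,-5,0,0,0,0],[0,-5.8,0,0,0,0],[0,-6.5,0,0,0,0],[0,-7,0,0,0,0],[0,-7,0,0,0,0]]

```text
time_s: 8.65
tool_pos: [484.2, 47.6, 18.8]
tool_rot: [-3.13, -0.271, 0.0]
force: [-0.2, 0.3, 1.2]
width: -0.1
finger_force: 0.0
```

```bash
python3 - <<'E'
from h import *
go([473,115.5,19.5],9.7)
snap("side","pics/s3.png"); c=load("side"); a=c["color"]
cv2.imwrite("pics/c6.png",cv2.resize(a[220:340,260:400,::-1],None,fx=5,fy=5,interpolation=cv2.INTER_CUBIC))
E
```

```text
at [484.2  47.6  18.8] t 8.65 F [-0.2  0.3  1.2] ->cm [ 0.06 -6.88 -0.07] deg [-0.    0.    0.18]
```

View pics/c6.png

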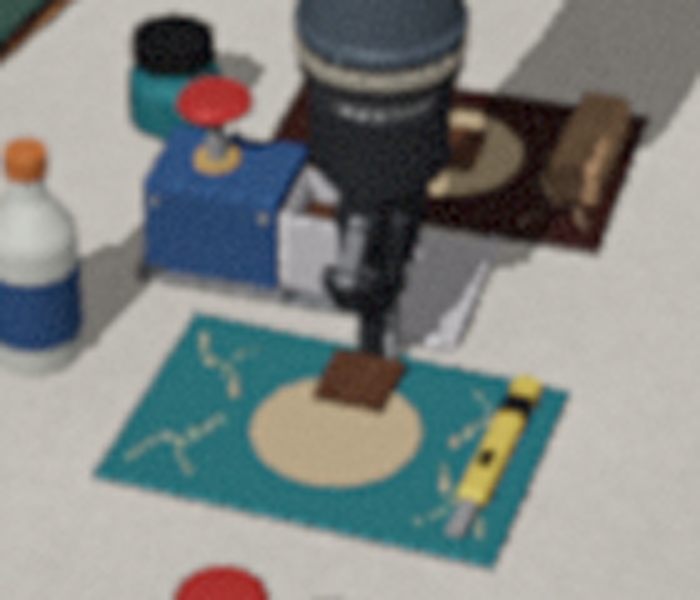

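The tile is on the panel at about (360,380) in the crop, and the medallion centre is at about (336,431). I'll measure the remaining distance.

```bash
cat > m.py <<'E'
from h import *
c=load("side"); 
def med():
    im=cv2.imread("pics/s2.png"); h,s,v=[x.astype(int) for x in cv2.split(cv2.cvtColor(im,cv2.COLOR_BGR2HSV))]
    m=((h<26)&(v>120)&(s>50)).astype(np.uint8); n,l,st,ce=cv2.connectedComponentsWithStats(m); k=l[306,327]
    cnt=max(cv2.findContours((l==k).astype(np.uint8),0,2)[0],key=cv2.contourArea); print(st[k]); return cv2.fitEllipse(cnt)[0]
cr=lambda p: np.array(p)/5+[260,220]-0.4
M=back(c,med(),4.5)[0]
def rel(corners):
    q=back(c,cr(corners),12.5); C=q.mean(0); print("med",M,"tile",C.round(1),"sides",[round(float(np.linalg.norm(q[i]-q[i-1])),1) for i in range(4)])
    a=np.radians(9.7); d=M-C; print("dx,dy",d@[np.cos(a),np.sin(a),0],d@[-np.sin(a),np.cos(a),0])
E
python3 -c "
from m import *
rel([(335,350),(406,360),(386,405),(314,393)])"
```

```text
[310 296  34  21 538]
med [473.48517819 113.80053822   4.5       ] tile [479.3  75.   12.5] sides [39.4, 39.8, 40.8, 40.0]
dx,dy 0.8353474939945139 39.177917686558125
```

Request:
arm_command:
  series:
    - [[0,-0.5,0,0,0,0],[0,-1,0,0,0,0],[0,-1.6,0,0,0,0],[0,-2.2,0,0,0,0],[0,-2.8,0,0,0,0],[0,-3.3,0,0,0,0],[0,-3.7,0,0,0,0],[0,-3.9,0,0,0,0],[0,-3.9,0,0,0,0]]

```text
time_s: 9.6
tool_pos: [477.9, 83.9, 18.8]
tool_rot: [-3.128, -0.273, 0.0]
force: [0.1, -0.3, -1.1]
width: -0.2
finger_force: 0.0
```

Request:
arm_command:
  series:
    - [[0,0.5,0,0,0,0],[0,1.5,0,0,0,0],[0,1.5,-2,0,0,0],[0,1.5,-6,0,0,0],[0,1.5,-11,0,0,0],[0,1.5,-16,0,0,0],[0,5,-18,0,0,0],[0,10,-18,0,0,0],[0,15,-18,0,0,0],[0,20,-18,0,0,0],[0,20,-18,0,0,0]]

```text
time_s: 10.7
tool_pos: [512.6, -119.4, 198.3]
tool_rot: [3.131, 0.263, -0.0]
force: [-0.6, 0.2, -0.6]
width: -0.1
finger_force: 0.0
```

```bash
python3 - <<'E'
from h import *
go([473,115.5,19.5],9.7)
snap("side","pics/s4.png"); a=load("side")["color"]
snap("top","pics/t4.png"); b=load("top")["color"]
A=cv2.resize(a[230:330,265:365,::-1],(400,400),interpolation=cv2.INTER_CUBIC)
B=cv2.resize(b[190:290,250:350,::-1],(400,400),interpolation=cv2.INTER_CUBIC)
cv2.imwrite("pics/c7.png",np.hstack([A,B]))
E
```

```text
at [ 512.6 -119.4  198.3] t 10.7 F [-0.6  0.2 -0.6] ->cm [ 2.000e-02 -2.382e+01  1.788e+01] deg [ 0.    0.01 -0.08]
```

View pics/c7.png

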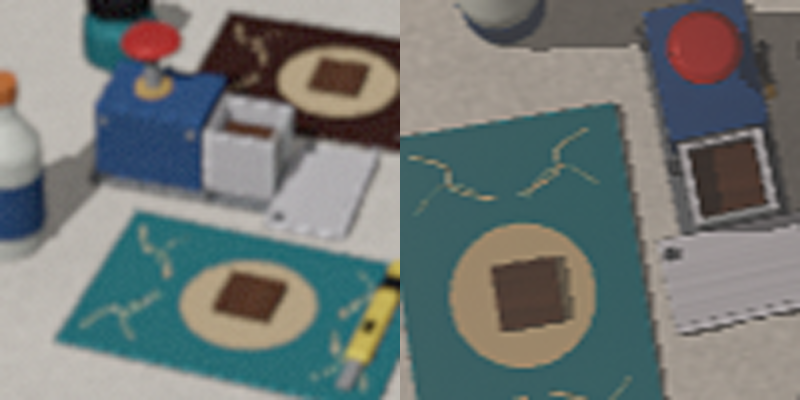

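Both views show the tile flat and well inside the medallion: tile (528,294) against medallion (523,295) in the right crop, about 3 mm off. The button is up, the stack is in place and the arm is clear, so I'm handing it in.

```bash
python3 -c "
from cell import arm
print(arm.close_job())"
```

```text
the job is handed in; nothing more can be done
None
```

I pressed the plunger once, one tile came out, and I slid it onto the turquoise medallion, where it lies flat about 3 mm off centre by the last camera pictures; the job is handed in, but no verdict was returned.

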